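# Load the rail gauge from the magazine

### The job

First clear the loose white valve blocks off the gauge station's apron into the blue tray. Then take every steel rail out of the magazine, lifting its front end over the yellow lip and drawing it out endwise, and push each one under the gantry in a lane of its own until it is fully home against the red stop. When all rails are home, push the orange hand slide all the way to the far end of its track; leave everything else on the bench where it is.

Things in the scene. Friction and masses are not known exactly. Their poses are not given: they have to be found in the camera images.
- magazine: rail magazine, fixed; black deck 210 x 180 mm, 8 mm thick; origin at the centre of its underside, on the table; x along the rails towards the exit, y across, z up. Three slots, centre lines y = -60, 0, 60 mm; end wall at x = -93. Each rail lies flat on the deck, its rear 60 mm under the bridge, its front end about 3 mm behind the lip. The deck between bridge and lip is open
- magazine_lip (a point): middle of the top of the yellow lip across the exit end: 6 mm thick (x = 93 to 99 mm of the magazine), 15 mm higher than the deck. The rail must pass over it, front end first; a tilt of 0.09 to 0.13 rad about its rear end clears it
- magazine_bridge (a point): middle of the front lower edge of the aluminium bridge roof, 22 mm over the deck, at x = -30 mm of the magazine; the roof is 6 mm thick and covers x = -105 to -30 mm, on pillars that leave slots 30 mm wide. A rail cannot be lifted straight out; drawn 65 mm towards the exit it is free of the bridge
- station: gauge station, fixed; grey deck 8 mm thick, 180 mm wide, x = -175 to 200 mm; origin on the table at the centre of the lane mouths; x in the push direction, y across, z up. Plain apron at x below 0 for setting rails down. Three lanes, centre lines y = -60, 0, 60 mm, walls 14 mm high: mouths taper from 56 mm wide at x = 0 to 28 mm at x = 35, then 28 mm wide to the stop
- station_gantry (a point): middle of the underside of the aluminium gantry, 17 mm over the deck; it crosses all lanes from x = 60 to 125 mm of the station; its three black heads reach 78 mm and their brass caps 90 mm above the table
- station_stop (a point): middle of the top of the red stop bar at the lanes' end, its face at x = 182 mm of the station, 14 mm over the deck. A rail that is home touches it: its centre is then at x = 92 mm and its rear end about level with the lane mouths
- rail_1_c (a point): centre (half-way up) of a steel guide rail, 180 x 24 x 12 mm, about 0.22 kg, dark screw holes along its top; x axis along its length, z up through its top. It starts in one of the magazine's slots with its x axis towards the exit; absent in some starts
- rail_2_c (a point): centre (half-way up) of a steel guide rail, 180 x 24 x 12 mm, about 0.22 kg, dark screw holes along its top; x axis along its length, z up through its top. It starts in one of the magazine's slots with its x axis towards the exit; absent in some starts
- rail_3_c (a point): centre (half-way up) of a steel guide rail, 180 x 24 x 12 mm, about 0.22 kg, dark screw holes along its top; x axis along its length, z up through its top. It starts in one of the magazine's slots with its x axis towards the exit; absent in some starts
- valve_a_c (a point): centre of the body (16 mm above its underside) of a loose white valve block, 60 x 34 x 32 mm, about 0.16 kg, three fittings on top reaching 44 mm above its underside; x axis along its length, y across, z up. It starts on the station's apron; absent in some starts
- valve_b_c (a point): centre of the body (16 mm above its underside) of a loose white valve block, 60 x 34 x 32 mm, about 0.16 kg, three fittings on top reaching 44 mm above its underside; x axis along its length, y across, z up. It starts on the station's apron; absent in some starts
- valve_c_c (a point): centre of the body (16 mm above its underside) of a loose white valve block, 60 x 34 x 32 mm, about 0.16 kg, three fittings on top reaching 44 mm above its underside; x axis along its length, y across, z up. It starts on the station's apron; absent in some starts
- tray: blue open parts tray, fixed, 90 x 200 mm outside, 30 mm high, 4 mm walls and floor; origin at the centre of its underside, y along its length, z up
- shutter (a joint): travel of the orange hand slide in m: 0 at one end of its track, 0.09 at the other (shutter open); it moves along its own +y, friction about 1.5 N, and stays where it is left
- shutter_top (a point): centre of the top of the orange hand slide's grip, 28 mm (x) by 20 mm (y) and 40 mm high, its top 54 mm above the table; it moves with the slide along its own y axis. The fixed aluminium track, 40 mm wide, is 14 mm high
- motor: black stepper motor 57 x 57 x 56 mm with a shaft on top; origin at the centre of its underside; bystander
- coupling: aluminium shaft coupling, upright cylinder 36 mm dia, 34 mm high, red band; origin at the centre of its underside; bystander
- cleaner: white and blue cleaner bottle 60 mm dia, 160 mm high; origin at the centre of its underside; bystander
- grease: grease jar with yellow cap, 70 mm dia, 60 mm high; origin at the centre of its underside; bystander
- driver: red-handled screwdriver 200 mm long, lying flat; origin under its middle; bystander
- wrench: wrench 180 mm long, lying flat; origin under its middle; bystander
- cup: grey plastic cup 70 mm dia, 70 mm high; origin at the centre of its underside; bystander

How it is judged:
On the way, in this order (a step that is already met when the one before it is completed fails the run):
1. every valve block lies in the tray (x of valve_a_c in the frame of tray between -0.042 and 0.042 m and y of valve_a_c in the frame of tray between -0.097 and 0.097 m and z of each of valve_a_c, valve_b_c, valve_c_c in the frame of tray below 0.04 m and linear speed of each of valve_a, valve_b, valve_c below 0.03 m/s and x of valve_b_c in the frame of tray between -0.042 and 0.042 m and y of valve_b_c in the frame of tray between -0.097 and 0.097 m and x of valve_c_c in the frame of tray between -0.042 and 0.042 m and y of valve_c_c in the frame of tray between -0.097 and 0.097 m), for 0.2 s.
2. every rail is home against the stop, under the gantry (x of rail_1_c in the frame of station between 0.085 and 0.1 m and y of rail_1_c in the frame of station between -0.072 and 0.072 m and z of rail_1_c in the frame of station between 0.009 and 0.019 m and angle between the x axis of each of rail_1_c, rail_2_c, rail_3_c and the x axis of station, either way round below 0.06 rad and x of rail_2_c in the frame of station between 0.085 and 0.1 m and y of rail_2_c in the frame of station between -0.072 and 0.072 m and z of rail_2_c in the frame of station between 0.009 and 0.019 m and x of rail_3_c in the frame of station between 0.085 and 0.1 m and y of rail_3_c in the frame of station between -0.072 and 0.072 m and z of rail_3_c in the frame of station between 0.009 and 0.019 m), for 0.2 s.
3. the orange slide is pushed to the far end (value of joint shutter above 0.083 m), for 0.2 s.
At the end, for the whole second after the job is handed in: Every valve block present lies inside the tray; every rail present lies flat in a lane under the gantry within 7 mm of the stop (centre at station x 85 to 100 mm) and along the lane within 0.06 rad; the slide reads more than 0.083 m; all at rest (all of step 1 and all of step 2 and linear speed of each of rail_1, rail_2, rail_3 below 0.02 m/s and value of joint shutter above 0.083 m); the robot touches nothing.
It fails at once if a bystander is moved by more than 30 mm (distance of any of motor, coupling, cleaner, grease, driver, wrench, cup from where it was at the start of the episode above 0.03 m).
It fails at once if a standing bystander is tipped over (angle between any of motor, coupling, cleaner, grease, cup's own z axis and vertical above 0.5 rad).
Of rail_1, rail_2, rail_3 only 2 to 3 are there at a start; the rules pass over those that are not, and their reading is None.
Of valve_a, valve_b, valve_c only 2 to 3 are there at a start; the rules pass over those that are not, and their reading is None.
At some moment in a run one of valve_a, valve_b, valve_c may be knocked a few centimetres aside while the robot is not near it.
Once in a run the grip may slacken for a moment while it holds something.
It also fails if it takes over 210 s, if anything falls off the work surface, if the arm or the gripper's body presses on something with over 40 N, if the wrist force passes 120 N, or if a joint passes its speed limit or range.

### The arm

A 7-joint arm with a two-finger parallel gripper is mounted at the origin on the work surface. World frame = base frame: x ahead of the robot, y to its left, z up, the work surface at z = 0. Lengths are in m, angles in rad, forces in N, time in s.
With the tool pointing down it reaches from about 0.4 to 0.85 m from the base axis. Payload 10.4 kg.
Tool frame: the origin (TCP) lies midway between the tips of the shut fingers; the grasp point (between the pads) lies 19 mm behind it (manip.hold_point_z is the distance from the TCP to the grasp point, in m); z points along the fingers, y is the line along which they close (so a half turn about z gives the same grasp; the last joint's range is limited). The gripper opens to 85 mm and grips with 20 to 120 N. Pads are 22 mm wide; open, the fingers measure 114 mm over their backs; the gripper's body (76 mm by 85 mm) begins 54 mm behind the grasp point. The pads swing forward as they close: fully open they stand 13 mm farther back than shut.
Start: joints at [-1.219, 0.332, -0.065, 1.46, 0.022, 1.35, -0.088], TCP at [0.229, 0.582, 0.231] pointing down, gripper open.
Joint ranges: [-2.6, 2.6], [-0.5, 2.12], [-1.47, 1.34], [0.16, 2.42], [-1.27, 4.41], [0.06, 2.06], [-2.6, 2.6]. Speed limits (rad/s): [2.22, 2.22, 2.79, 2.79, 3.14, 3.14, 3.14].

### API

Orientations are given as a unit quaternion [x, y, z, w].
In Python, from workcell import manip, eyes, job gives the robot as it stands.
- The arm moves only by the shell command python3 -m crank 'ROWS' [FORCE]. ROWS is JSON, a list that holds one entry, the list of rows, each a list of 7 numbers: the finger opening in cm, from 0 to 8.54, then the shift along the world's x, y, z in cm, then the turn, a rotation vector about the world's x, y, z in degrees. In form: [[[hand, x, y, z, ax, ay, az], ...]]. A call has 1 to 20 rows; each row shifts and turns the commanded pose from where the row before left it; what a row does not reach is not made up. A row lasts 1/8 s, in which the tool goes at most 62.5 mm and 10.7 degrees, less where a joint would pass 70% of its speed; a pose out of reach is approached as far as the arm can. A call with a gripper value outside its range is refused whole. The fingers move at their own pace and stop on an object; FORCE is the grip in N (left out, the last holds). Time passes only in rows, so rows that do not move let the fingers close. It gives the time, the measured TCP pose, the force, the opening and the grip force at its end, in the units of the state.
- manip.get_obs(): the state, without advancing time (a new reading comes with each control period).
- eyes.camera(name): name is "side" or "top"; returns (picture, depth): 400x640x3 uint8, red, green, blue; 400x640 float32, m along the optical axis (not along the pixel's ray), 0 where there is no reading.
- eyes.camera_params(name): a dict with "fx", "fy", "cx", "cy" (pixels), "dist" ([k1, k2, p1, p2, k3] as OpenCV has them; the pictures are not rectified), "world_from_camera" (4x4, takes a point from camera to world coordinates). Camera axes: x right, y down, z forward; pixel columns grow to the right and rows downward; lengths in m; the calibration is good to about 2 mm. A picture is of the moment at which its call begins. camera_params takes no time and is no camera call.
- job.hand_in(): hands the job in; it is judged then, once.
The state is a dict: "clock": time; "joint_pos": joint angles; "joint_velocities": joint speeds; "tau": joint torques, N m; "position": TCP position; "ee_rot": TCP orientation; "ft_force": force on the tool from outside, world axes, zero at the start; "torque": the same for the moment, N m; "grip_width": opening from 0.0 (shut) to 1.0 (fully open); "grasp_force": force on a finger pad.
Only numpy, scipy, OpenCV 4.12 (cv2) and the standard library are available. Lean on these libraries where they do the work, as an engineer would, in place of code of your own. Each camera call takes 0.05 s, during which the arm holds its last target. There are 200 camera calls.

## Working session

There is one attempt and no reset: what is moved stays moved. The work goes in short steps, Python scripts to look and compute and a shell command to move; the robot and the scene stay as the last step left them, time stands still between calls to the robot, and variables do not carry over. Pictures are saved under pics/ and viewed, at most 14 in all, crops included, and the job is handed in when it is done.

```bash
ls; mkdir -p pics
cat > h.py <<'E'
import numpy as np, cv2
from workcell import manip, eyes, job
def cam(n):
    p,d=eyes.camera(n); return p,d,eyes.camera_params(n)
def cloud(d,P):
    h,w=d.shape; K=np.array([[P['fx'],0,P['cx']],[0,P['fy'],P['cy']],[0,0,1.]])
    u,v=np.meshgrid(np.arange(w),np.arange(h))
    n=cv2.undistortPoints(np.stack([u,v],-1).reshape(-1,1,2).astype(float),K,np.array(P['dist'])).reshape(h,w,2)
    c=np.dstack([n[...,0]*d,n[...,1]*d,d,np.ones_like(d)])
    W=c@np.array(P['world_from_camera']).T
    W=W[...,:3]; W[d==0]=np.nan; return W
def save(n,p): cv2.imwrite('pics/'+n,p[...,::-1])
E
python3 - <<'E'
from h import *
for n in ['top','side']:
    p,d,P=cam(n); save(n+'0.png',p); np.savez(n+'0.npz',p=p,d=d,W=cloud(d,P)); print(n,np.array(P['world_from_camera']).round(3).tolist(),P['fx'])
o=manip.get_obs();print(o)
E
```

```text
pics
top [[0.021, -0.976, 0.218, 0.229], [-1.0, -0.021, 0.002, -0.009], [0.003, -0.218, -0.976, 1.364], [0.0, 0.0, 0.0, 1.0]] 508.13156280291
side [[-0.998, -0.05, 0.037, 0.474], [-0.061, 0.667, -0.742, 0.824], [0.013, -0.743, -0.669, 0.8], [0.0, 0.0, 0.0, 1.0]] 424.4669681328534
{'clock': 0.1, 'joint_pos': array([-1.21855381,  0.33279275, -0.06471179,  1.46088424,  0.02156933,
        1.34990488, -0.08849829]), 'joint_velocities': array([ 0.00027145, -0.00271811,  0.00021876, -0.00148253, -0.0013975 ,
       -0.00050643, -0.00024852]), 'tau': array([ 3.84526220e-04, -6.26747346e+01,  4.84202290e-02, -3.92431676e+01,
        1.61537016e-02,  6.87800813e-03,  6.94782489e-05]), 'position': array([0.22868791, 0.58128162, 0.23059261]), 'ee_rot': array([ 1.86313172e-01,  9.82490195e-01, -6.38686086e-04, -1.07632649e-04]), 'ft_force': array([-0.79578435,  0.02943557,  0.20959494]), 'torque': array([ 0.03369776,  0.02827863, -0.00144786]), 'grasp_force': 0.0, 'grip_width': 1.0026991154114084}
```

View pics/top0.png

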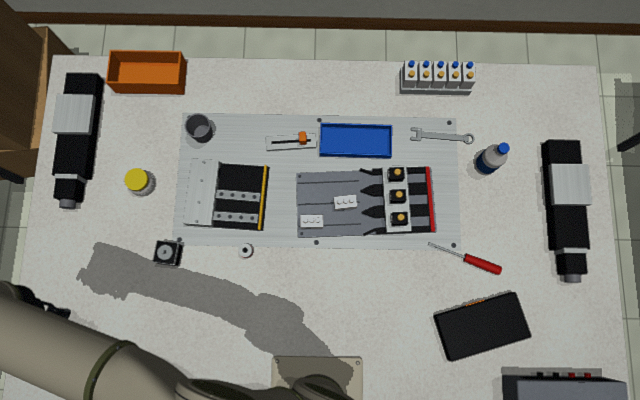

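View pics/side0.png

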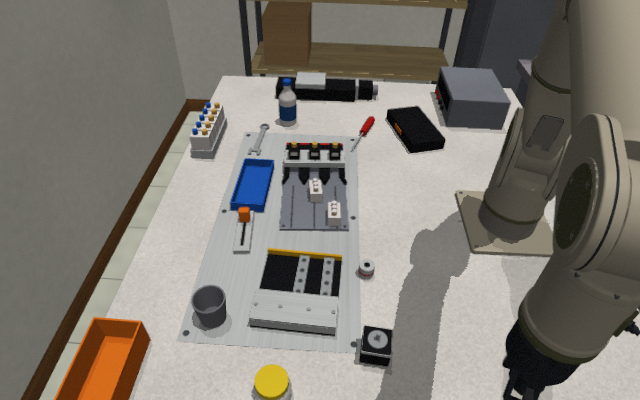

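The top view shows two rails in the magazine (rows 195 and 212), valves at (345,202) and (311,221), the tray at (355,140), the slide grip at (303,138). Next I measure these.

Run:
```python
from h import *
z=np.load('top0.npz');p,W=z['p'],z['W']
cv2.imwrite('pics/c1.png',cv2.resize(p[110:260,170:480,::-1],None,fx=2.58,fy=2.58,interpolation=cv2.INTER_CUBIC))
hsv=cv2.cvtColor(p,cv2.COLOR_RGB2HSV).astype(int)
H,S,V=hsv[...,0],hsv[...,1],hsv[...,2]
roi=np.zeros(H.shape,bool);roi[110:260,170:480]=1
def rep(n,m,zr):
    m=m&roi&(W[...,2]>zr[0])&(W[...,2]<zr[1])
    q=W[m]; 
    if len(q)<5: print(n,len(q));return
    r=cv2.minAreaRect(q[:,:2].astype(np.float32)*1000)
    print(n,len(q),'rect',np.round(r[0],1),np.round(r[1],1),round(r[2],2),'z',np.percentile(q[:,2],[5,50,95]).round(4))
rep('tray',(H>100)&(H<130)&(S>150),(-.01,.05))
rep('traytop',(H>100)&(H<130)&(S>150),(.022,.05))
rep('red',((H<5)|(H>174))&(S>150)&(V>80),(.01,.05))
rep('yellow',(H>20)&(H<32)&(S>150),(.01,.04))
rep('orange',(H>5)&(H<18)&(S>150),(.02,.08))
big=(V>195)&(S<40)
for n,c,(a,b) in [('vb',(slice(190,212),slice(330,360)),(0.025,.06)),('va',(slice(210,232),slice(296,326)),(.025,.06))]:
    m=np.zeros_like(roi);m[c]=1;rep(n,m,(a,b)); rep(n+'white',m&big,(.0,.06))
m=np.zeros_like(roi);m[185:220,214:268]=1
rep('rail',m&(S<60)&(V>70),(.012,.03))
m=np.zeros_like(roi);m[150:235,180:222]=1
rep('bridge',m,(.03,.05))
m=np.zeros_like(roi);m[155:240,380:415]=1
rep('gantry',m&(V>120),(.027,.06))
m=np.zeros_like(roi);m[160:240,290:372]=1
rep('apron',m&(S<60)&(V<160),(.003,.016))
m=np.zeros_like(roi);m[128:156,260:320]=1
rep('track',m&(W[...,2]>.008),(.008,.022))
rep('trackall',m&(W[...,2]>.008),(.03,.07))
```

```text
tray 2368 rect [614.1   2.3] [242.2 838.2] 16.85 z [0.0003 0.0059 0.0313]
traytop 400 rect [615.4   1.1] [240.7 835.8] 16.63 z [0.023  0.0288 0.0366]
red 289 rect [ 480.5 -324.1] [283.2  75. ] 27.41 z [0.0191 0.0231 0.0288]
yellow 201 rect [528.2 158.8] [ 11.3 177. ] 86.48 z [0.0111 0.0219 0.0274]
orange 79 rect [691.3  52.7] [28.  16.6] 0.42 z [0.0365 0.0534 0.0583]
vb 300 rect [516.6 -66.2] [34.6 60.1] 6.54 z [0.0335 0.0411 0.0542]
vbwhite 2
va 303 rect [462.5  22.6] [34.1 59.7] 3.74 z [0.0334 0.0411 0.0543]
vawhite 1
rail 667 rect [506.1 226.5] [121.8  90.2] 86.76 z [0.0155 0.0205 0.025 ]
bridge 1836 rect [537.2 321. ] [ 77.2 180.8] 87.02 z [0.0318 0.0361 0.0407]
gantry 838 rect [ 545.3 -201.6] [214.2  65.2] 3.12 z [0.0391 0.0438 0.0481]
apron 3946 rect [519.2 -38.7] [187.4 211.4] 2.95 z [0.0044 0.0087 0.0131]
track 631 rect [692.9  87.3] [167.8  67.8] 86.26 z [0.0092 0.0142 0.0189]
trackall 88 rect [676.8  38.2] [71.3 28.7] 42.31 z [0.0342 0.053  0.0583]
```

View pics/c1.png

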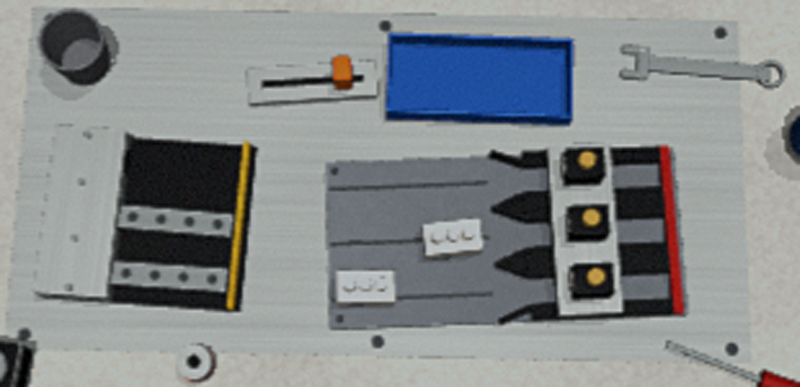

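The crop shows rails in the middle slot (crop 118–232, 221) and the near slot (115–228, 277). The far slot is empty. The slide grip is at the right part of its track. I'll refine the poses by intersecting rays with planes of known height.

```bash
cat >> h.py <<'E'
def proj(uv,z,P):
    K=np.array([[P['fx'],0,P['cx']],[0,P['fy'],P['cy']],[0,0,1.]])
    n=cv2.undistortPoints(np.array(uv,float).reshape(-1,1,2),K,np.array(P['dist'])).reshape(-1,2)
    T=np.array(P['world_from_camera']); r=np.c_[n,np.ones(len(n))]@T[:3,:3].T
    s=(z-T[2,3])/r[:,2]; return T[:3,3]+r*s[:,None]
def plane_rect(m,z,P,big=True):
    """largest component of mask -> rect on plane z: centre mm, (long,short) mm, yaw deg of the long side"""
    if big:
        k,l,s,_=cv2.connectedComponentsWithStats(m.astype(np.uint8),connectivity=8)
        m=l==1+np.argmax(s[1:,4])
    v,u=np.nonzero(m); q=proj(np.c_[u,v],z,P)[:,:2]*1000
    r=cv2.minAreaRect(q.astype(np.float32)); b=cv2.boxPoints(r); e=[b[1]-b[0],b[2]-b[1]]
    L=[np.linalg.norm(x) for x in e]; i=int(np.argmax(L))
    c=q.mean(0); w,V=np.linalg.eigh(np.cov(q.T)); a=V[:,1]; 
    f=lambda d:(np.degrees(np.arctan2(d[1],d[0])))%180
    return np.r_[r[0],L[i],L[1-i],f(e[i]),c,f(a),len(q)].round(1)
def box(r0,r1,c0,c1):
    m=np.zeros((400,640),bool);m[r0:r1,c0:c1]=1;return m
E
python3 - <<'E'
from h import *
z=np.load('top0.npz');p,W=z['p'],z['W'];P=eyes.camera_params('top')
hsv=cv2.cvtColor(p,cv2.COLOR_RGB2HSV).astype(int);H,S,V=[hsv[...,i] for i in range(3)]
R=lambda n,m,zz:print(n,plane_rect(m,zz,P))
R('red',((H<8)|(H>172))&(S>140)&box(160,240,420,440),.022)
R('yellow',(H>18)&(H<34)&(S>140)&box(155,240,250,275),.023)
R('vb',(V>165)&(S<50)&box(192,210,330,362),.040)
R('va',(V>165)&(S<50)&box(212,230,298,326),.040)
R('tray',(H>100)&(H<130)&(S>120)&box(115,165,310,400),.030)
R('orange',(H>3)&(H<20)&(S>140)&box(125,150,290,315),.054)
R('rail0',(V>75)&(S<60)&box(187,203,214,264),.020)
R('railm',(V>75)&(S<60)&box(208,226,214,264),.020)
R('bridge',(V>120)&box(150,232,180,221),.036)
R('gantry',(V>130)&(S<50)&box(160,240,380,412),.033)
# cloud checks
for n,b,zr in [('gantryDepth',box(160,240,380,412),(.028,.040))]:
    m=b&(W[...,2]>zr[0])&(W[...,2]<zr[1]);print(n,np.median(W[m],0))
uv=lambda c:(np.array(c)+.5)/2.58+[170,110]-.5
for n,pts,zz in [('deck corners',[(328,163),(330,328)],.008),('lane lines',[(331,190),(487,181),(331,243),(425,239),(395,299),(490,294)],.008),
  ('track',[(248,68),(249,105),(378,60),(379,97)],.014),('slot',[(262,84),(364,77)],.014),('mag',[(35,294),(126,134),(110,299)],.036)]:
    print(n,(proj([uv(c) for c in pts],zz,P)[:,:2]*1000).round(1).tolist())
print('by');
for n,c,zz in [('motor',(167,252),.05),('coupling',(246,250),.034),('grease',(138,180),.06),('cup',(199,127),.07),('cleaner',(492,158),.1)]: print(n,proj([c],zz,P)[0,:2].round(3))
E
```

```text
red [ 533.  -296.1  177.9   11.5    3.5  532.8 -296.4    3.6  260. ]
yellow [528.4 157.  178.   11.7 176.8 527.5 156.9 177.2 244. ]
vb [516.8 -66.7  57.4  31.9  97.7 516.9 -67.   98.1 233. ]
va [462.7  21.2  55.6  29.5  91.2 462.7  21.5  88.7 237. ]
tray [ 693.   -93.7  197.4   96.4   89.3  692.7  -94.4   89.1 2383. ]
orange [688.2  51.2  31.6  19.    1.8 688.2  52.    9.8  83. ]
rail0 [534.9 225.9 125.3  41.8  92.5 531.9 228.1  86.3 381. ]
railm [472.3 225.8 119.3  23.9  87.4 472.3 226.   87.  366. ]
bridge [5.406e+02 3.240e+02 2.287e+02 1.094e+02 3.700e+00 5.454e+02 3.299e+02
 1.600e+00 2.874e+03]
gantry [ 538.5 -205.5  195.9   85.3    1.2  544.3 -202.2    2.  1010. ]
gantryDepth [ 0.50367192 -0.17862119  0.03781931]
deck corners [[601.0, 65.9], [423.0, 58.1]]
lane lines [[571.2, 61.8], [584.8, -104.6], [513.5, 59.9], [520.0, -39.3], [455.0, -8.9], [462.5, -108.4]]
track [[704.1, 155.8], [662.2, 152.8], [716.4, 15.0], [674.3, 12.9]]
slot [[686.2, 139.8], [696.6, 29.7]]
mag [[447.6, 360.5], [620.3, 278.4], [444.1, 283.2]]
by
motor [0.37  0.393]
coupling [0.382 0.191]
grease [0.558 0.483]
cup [0.706 0.33 ]
cleaner [ 0.627 -0.445]
```

```bash
python3 -m crank '[[[6,1.67,-4,-0.5,0,0,-4.9],[6,1.67,-4,-0.5,0,0,-4.9],[6,1.67,-4,-0.5,0,0,-4.9],[6,1.67,-4,-0.5,0,0,-4.9],[6,1.67,-4,-0.5,0,0,-4.9],[6,1.67,-4,-0.5,0,0,-4.9],[6,1.67,-4,-0.5,0,0,-4.9],[6,1.67,-4,-0.5,0,0,-4.9],[6,1.67,-4,-0.5,0,0,-4.9],[6,1.67,-4,-0.5,0,0,-4.9],[6,1.67,-4,-0.5,0,0,-4.9],[6,1.67,-4,-0.5,0,0,-4.9],[6,1.67,-4,-0.5,0,0,-4.9],[6,1.67,-4,-0.5,0,0,-4.9],[6,0,0,0,0,0,0]]]' 40
cat >> h.py <<'E'
from scipy.spatial.transform import Rotation as Ro
def st():
    o=manip.get_obs();R=Ro.from_quat(o['ee_rot']).as_matrix();y=R[:,1];zz=R[:,2]
    print('t',round(o['clock'],2),'tcp mm',(o['position']*1000).round(1),'yaw_y',round(np.degrees(np.arctan2(y[1],y[0])),2),'z',zz.round(3),'F',o['ft_force'].round(1),'w mm',round(o['grip_width']*85,1),'g',round(float(o['grasp_force']),1),'j7',o['joint_pos'].round(2)[[0,6]]);return o
E
python3 -c "
from h import *
st()"
```

```text
clock: 1.98
position: [0.4628, 0.0185, 0.1609]
ee_rot: [0.71, 0.704, -0.001, 0.0]
ft_force: [-0.0, 0.9, -0.2]
grip_width: 0.706
grasp_force: 0.0
t 1.98 tcp mm [462.8  18.5 160.9] yaw_y -0.42 z [-0.001 -0.001 -1.   ] F [-0.   0.9 -0.2] w mm 60.0 g 0.0 j7 [-0.63 -0.14]
```

```bash
python3 -m crank '[[[6,0,0.3,-3.5,0,0,0.4],[6,0,0,-3.5,0,0,0],[6,0,0,-3.5,0,0,0],[6,0,0,-2.4,0,0,0],[6,0,0,-2,0,0,0],[6,0,0,0,0,0,0],[3,0,0,0,0,0,0],[2.5,0,0,0,0,0,0],[2.5,0,0,0,0,0,0],[2.5,0,0,0,0,0,0]]]' 40; python3 -c "
from h import *
st()"
```

```text
clock: 3.22
position: [0.4633, 0.0251, 0.0134]
ee_rot: [0.705, 0.709, 0.001, 0.0]
ft_force: [-1.3, 0.1, 7.4]
grip_width: 0.39
grasp_force: 40.4
t 3.23 tcp mm [463.3  25.1  13.4] yaw_y 0.34 z [ 0.002  0.001 -1.   ] F [-1.3  0.1  7.4] w mm 33.2 g 40.4 j7 [-0.59 -0.  ]
```

```bash
python3 -m crank '[[[2.5,0,0,1.5,0,0,0],[2.5,0,0,3,0,0,0],[2.5,0,0,3,0,0,0],[2.5,3,-0.9,0,0,0,0],[2.5,4,-1.2,0,0,0,0],[2.5,4,-1.2,0,0,0,0],[2.5,4,-1.2,0,0,0,0],[2.5,4,-1.2,0,0,0,0],[2.5,3,-0.9,0,0,0,0],[2.5,1.2,-0.4,0,0,0,0],[2.5,0,0,0,0,0,0],[2.5,0,0,0,0,0,0]]]'
python3 - <<'E'
from h import *
st(); p,d,P=cam('top'); save('t1.png',p[110:260,290:480]); np.savez('t1.npz',p=p,d=d,W=cloud(d,P))
z=np.load('top0.npz');W=z['W']; b=box(115,165,310,400)&(W[...,2]>.022)&(W[...,2]<.034)
q=W[b][:,:2]*1000; q=q[(q[:,0]>640)&(q[:,0]<750)]; r=cv2.minAreaRect(q.astype(np.float32));print(r,np.percentile(q[:,0],[1,99]),np.percentile(q[:,1],[1,99]))
E
```

```text
clock: 4.72
position: [0.694, -0.045, 0.0878]
ee_rot: [0.705, 0.709, 0.0, -0.0]
ft_force: [-0.8, -0.2, -2.0]
grip_width: 0.388
grasp_force: 40.0
t 4.72 tcp mm [694.  -45.   87.8] yaw_y 0.33 z [-0.  0. -1.] F [-0.8 -0.2 -2. ] w mm 33.0 g 40.0 j7 [-0.35  0.21]
((696.2097778320312, -93.47590637207031), (198.92874145507812, 92.5323257446289), 89.17676544189453) [650.23268513 742.11045969] [-192.63702822    5.87570394]
```

```bash
python3 -m crank '[[[2.5,0.2,0,-3,0,0,0],[2.5,0,0,-2.8,0,0,0],[2.5,0,0,-1.4,0,0,0],[2.5,0,0,-0.4,0,0,0],[2.5,0,0,0,0,0,0],[4.2,0,0,0,0,0,0],[4.2,0,0,0,0,0,0],[4.2,0,0,0,0,0,0],[4.2,0,0,3,0,0,0],[4.2,0,0,4,0,0,0],[6,0,0,3,0,0,0],[6,-4,-0.5,0,0,0,2],[6,-4,-0.5,0,0,0,2],[6,-4,-0.5,0,0,0,2],[6,-4,-0.5,0,0,0,2],[6,-1.8,-0.3,0,0,0,0],[6,0,0,0,0,0,0]]]'
python3 - <<'E'
from h import *
st(); p,d,P=cam('top'); save('t2.png',p[110:260,290:480]); 
cv2.imwrite('pics/t2b.png',cv2.resize(p[100:260,280:480,::-1],None,fx=3,fy=3))
E
```

```text
clock: 6.9
position: [0.518, -0.0686, 0.1118]
ee_rot: [0.654, 0.756, 0.001, -0.0]
ft_force: [0.1, 0.4, 0.0]
grip_width: 0.701
grasp_force: 0.0
t 6.9 tcp mm [518.  -68.6 111.8] yaw_y 8.28 z [ 0.001  0.001 -1.   ] F [0.1 0.4 0. ] w mm 59.6 g 0.0 j7 [-0.44  0.31]
```

View pics/t2b.png

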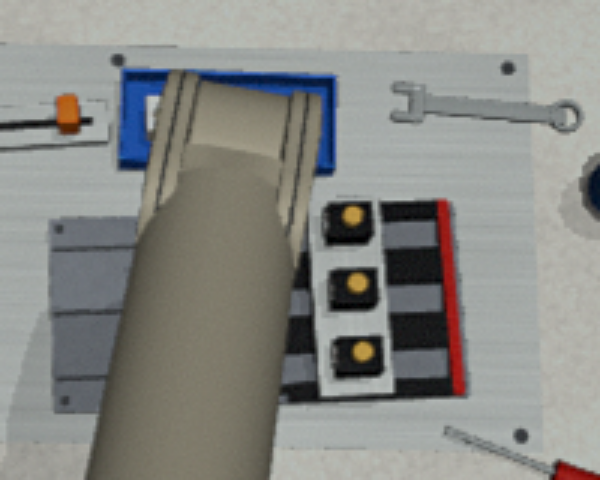

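The first valve is in the tray (white edge at (150,110)) and the arm now covers the second one. Next I grasp the second valve.

```bash
python3 -m crank '[[[6,-0.1,0.1,-3.5,0,0,0],[6,0,0,-3.5,0,0,0],[6,0,0,-2,0,0,0],[6,0,0,-0.9,0,0,0],[6,0,0,0,0,0,0],[3,0,0,0,0,0,0],[2.5,0,0,0,0,0,0],[2.5,0,0,0,0,0,0],[2.5,0,0,0,0,0,0]]]'; python3 -c "
from h import *
st()"
```

```text
clock: 8.07
position: [0.5184, -0.0674, 0.0133]
ee_rot: [0.654, 0.757, 0.001, 0.001]
ft_force: [-0.2, -0.5, 6.4]
grip_width: 0.392
grasp_force: 40.9
t 8.07 tcp mm [518.4 -67.4  13.3] yaw_y 8.32 z [ 0.002  0.    -1.   ] F [-0.2 -0.5  6.4] w mm 33.3 g 40.9 j7 [-0.4   0.39]
```

```bash
python3 -m crank '[[[2.5,0,0,1.5,0,0,0],[2.5,0,0,3,0,0,0],[2.5,0,0,3,0,0,0],[2.5,3,-1.3,0,0,0,-2],[2.5,4,-1.7,0,0,0,-2],[2.5,4,-1.7,0,0,0,-2],[2.5,4,-1.7,0,0,0,-2],[2.5,2.7,-1.3,0,0,0,0],[2.5,0,0,0,0,0,0],[2.5,0,0,0,0,0,0]]]'; python3 -c "
from h import *
st()"
```

```text
clock: 9.32
position: [0.694, -0.1441, 0.0876]
ee_rot: [0.705, 0.709, -0.0, -0.0]
ft_force: [-0.0, 0.1, -1.4]
grip_width: 0.388
grasp_force: 40.4
t 9.32 tcp mm [ 694.  -144.1   87.6] yaw_y 0.32 z [-0.  0. -1.] F [-0.   0.1 -1.4] w mm 33.0 g 40.4 j7 [-0.22  0.37]
```

```bash
python3 -m crank '[[[2.5,0.2,0,-3,0,0,0],[2.5,0,0,-2.8,0,0,0],[2.5,0,0,-1.4,0,0,0],[2.5,0,0,-0.4,0,0,0],[2.5,0,0,0,0,0,0],[4.2,0,0,0,0,0,0],[4.2,0,0,0,0,0,0],[4.2,0,0,0,0,0,0],[4.2,0,0,4,0,0,0],[4.2,0,0,5,0,0,0],[4,0,0,5,0,0,0],[4,-4,5,0,0,0,-1],[4,-4,5,0,0,0,-1],[4,-3,5,0,0,0,-1],[4,-3,5,0,0,0,0],[4,-2,5,0,0,0,0],[4,-2,5,0,0,0,0],[4,0,0,0,0,0,0]]]'
python3 - <<'E'
from h import *
st(); p,d,P=cam('top')
cv2.imwrite('pics/t3.png',cv2.resize(p[100:260,170:480,::-1],None,fx=2.5,fy=2.5))
E
```

```text
clock: 11.58
position: [0.5168, 0.158, 0.1515]
ee_rot: [0.721, 0.693, 0.001, -0.001]
ft_force: [1.0, 0.1, -0.2]
grip_width: 0.467
grasp_force: 0.0
t 11.57 tcp mm [516.8 158.  151.5] yaw_y -2.25 z [-0.     0.002 -1.   ] F [ 1.   0.1 -0.2] w mm 39.7 g 0.0 j7 [-0.83 -0.32]
```

View pics/t3.png

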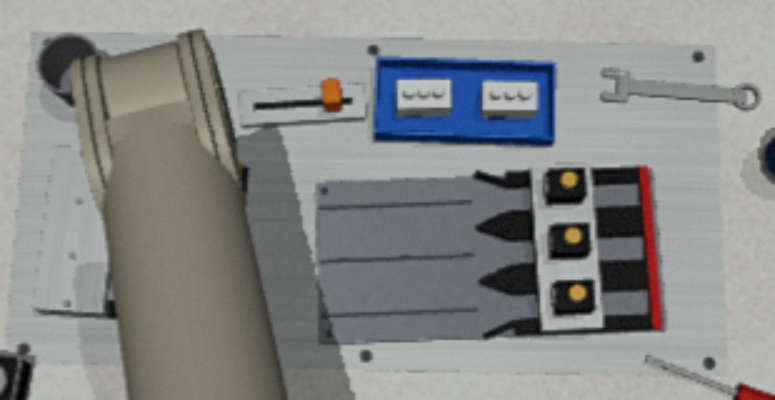

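Both valves lie flat in the tray, at (424,97) and (510,98) in the crop, and the apron is clear.

```bash
python3 -m crank '[[[4,-2.2,4.5,-2,0,0,-0.6],[4,-2.2,4.5,-3,0,0,0],[4,0,0,-3.5,0,0,0],[4,0,0,0,0,0,0],[4,0,0,0,0,0,0]]]' 60
python3 - <<'E'
from h import *
st(); P=eyes.camera_params('top')
f=lambda c:(np.array(c)+.5)/2.5+[170,100]-.5
q=proj([f(c) for c in [(319,208),(470,202),(319,262),(473,255),(319,316),(477,312)]],.008,P)[:,:2]*1000
for k in range(3):
    a,b=q[2*k],q[2*k+1];print(a.round(1),b.round(1),np.degrees(np.arctan2(b[0]-a[0],a[1]-b[1])).round(2))
E
```

```text
clock: 12.25
position: [0.476, 0.242, 0.0677]
ee_rot: [0.728, 0.686, 0.001, 0.0]
ft_force: [0.3, -0.1, 0.8]
grip_width: 0.463
grasp_force: 0.0
t 12.25 tcp mm [476.  242.   67.7] yaw_y -3.43 z [ 0.002  0.    -1.   ] F [ 0.3 -0.1  0.8] w mm 39.4 g 0.0 j7 [-0.94 -0.49]
[572.4  63.7] [ 582.9 -102.5] 3.6
[511.7  61.8] [ 523.2 -106.1] 3.9
[452.2  59.9] [ 460.2 -110.8] 2.7
```

```bash
python3 -m crank '[[[4,-0.35,0.2,-2.5,0,0,0.5],[4,0,0,-2,0,0,0],[4,0,0,-1,0,0,0],[4,0,0,-0.2,0,0,0],[4,0,0,0,0,0,0],[4,0,0,0,0,0,0]]]' 60; python3 -c "
from h import *
st()"
```

```text
clock: 13.0
position: [0.4715, 0.2454, 0.0101]
ee_rot: [0.724, 0.69, 0.001, 0.0]
ft_force: [-0.1, 0.2, -0.1]
grip_width: 0.467
grasp_force: 0.0
t 13.0 tcp mm [471.5 245.4  10.1] yaw_y -2.78 z [ 0.001  0.001 -1.   ] F [-0.1  0.2 -0.1] w mm 39.7 g 0.0 j7 [-0.92 -0.45]
```

```bash
python3 -m crank '[[[3,0,0,0,0,0,0],[2,0,0,0,0,0,0],[2,0,0,0,0,0,0],[2,0,0,0,0,0,0],[2,0,0,0,0,0,0]]]' 80; python3 -c "
from h import *
st()"
```

```text
clock: 13.62
position: [0.4714, 0.2454, 0.0101]
ee_rot: [0.724, 0.69, 0.0, -0.0]
ft_force: [-1.4, -1.0, 8.0]
grip_width: 0.251
grasp_force: 77.4
t 13.62 tcp mm [471.4 245.4  10.1] yaw_y -2.78 z [ 0.001  0.001 -1.   ] F [-1.4 -1.   8. ] w mm 21.4 g 77.4 j7 [-0.92 -0.45]
```

```bash
python3 -m crank '[[[2,0,0.02,0.29,-1.65,0.08,0],[2,0,0.02,0.29,-1.65,0.08,0],[2,0,0.02,0.29,-1.65,0.08,0],[2,0,0.03,0.29,-1.65,0.08,0],[2,0,0,0,0,0,0],[2,0,0,0,0,0,0]]]' 80
python3 - <<'E'
from h import *
st(); p,d,P=cam('side'); cv2.imwrite('pics/s1.png',cv2.resize(p[220:350,220:400,::-1],None,fx=3.3,fy=3.3,interpolation=cv2.INTER_CUBIC))
E
```

```text
clock: 14.38
position: [0.4709, 0.2465, 0.0208]
ee_rot: [0.723, 0.689, -0.042, 0.04]
ft_force: [-1.0, 1.1, -0.4]
grip_width: 0.255
grasp_force: 76.9
t 14.38 tcp mm [470.9 246.5  20.8] yaw_y -2.75 z [-0.006 -0.114 -0.993] F [-1.   1.1 -0.4] w mm 21.6 g 76.9 j7 [-1.   -0.57]
```

View pics/s1.png

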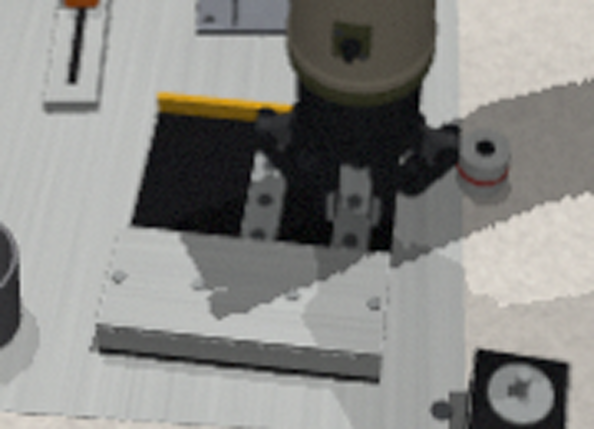

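The rail is gripped and tilted 0.114 rad, with low force. It's at about (350,215) in the crop, in front of the bridge. I'll draw it out along its own axis.

```bash
python3 -m crank '[[[2,-0.05,-1,0.2,0,0,0],[2,-0.1,-2,0.23,0,0,0],[2,-0.1,-2,0.23,0,0,0],[2,-0.1,-2,0.23,0,0,0],[2,0,0,0,0,0,0],[2,-0.1,-2,0.5,0,0,0],[2,-0.1,-2,1.2,0,0,0],[2,-0.1,-2,2,0,0,0],[2,0,0,0,0,0,0]]]' 80
python3 - <<'E'
from h import *
st(); p,d,P=cam('side'); cv2.imwrite('pics/s2.png',cv2.resize(p[120:340,200:420,::-1],None,fx=2.6,fy=2.6,interpolation=cv2.INTER_CUBIC))
E
```

```text
clock: 15.55
position: [0.4655, 0.1142, 0.0686]
ee_rot: [0.724, 0.688, -0.04, 0.04]
ft_force: [0.9, 0.2, -3.0]
grip_width: 0.252
grasp_force: 76.9
t 15.55 tcp mm [465.5 114.2  68.6] yaw_y -2.95 z [-0.004 -0.113 -0.994] F [ 0.9  0.2 -3. ] w mm 21.4 g 76.9 j7 [-0.9  -0.41]
```

View pics/s2.png

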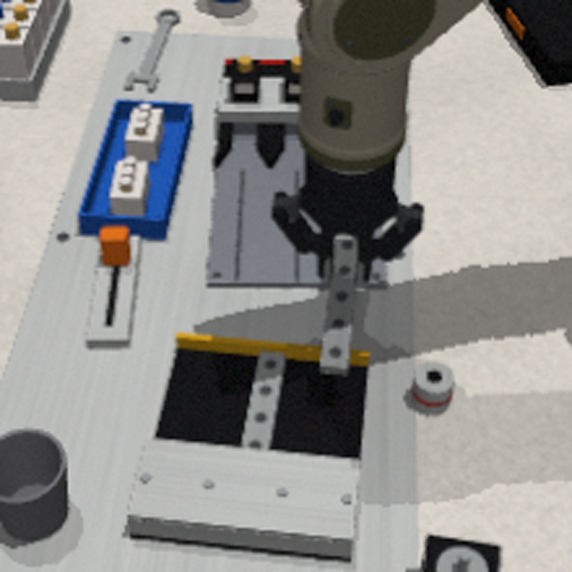

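The rail is free of the bridge and lip, held at (345,300) in the crop. Next I carry it to the near lane, level it and lower it.

```bash
python3 -m crank '[[[2,0,-3,0.5,0,0,1],[2,-0.1,-4,0,1.5,-0.1,1.2],[2,-0.2,-4,0,2,-0.1,1.5],[2,-0.2,-4,0,2,-0.1,1.5],[2,-0.2,-2.4,0,1,0,1.2],[2,0,0,-2,0,0,0],[2,0,0,-2,0,0,0],[2,0,0,-1,0,0,0],[2,0,0,0,0,0,0],[2,0,0,0,0,0,0]]]' 80
python3 - <<'E'
from h import *
o=st(); O=np.array([522.4,-112.7]);a=np.radians(3.5);X=np.array([np.sin(a),-np.cos(a)]);Y=np.array([np.cos(a),np.sin(a)])
r=o['position'][:2]*1000-O;print('station',(r@X).round(1),(r@Y).round(1))
E
```

```text
clock: 16.85
position: [0.4579, -0.0577, 0.0223]
ee_rot: [0.684, 0.729, 0.002, 0.003]
ft_force: [0.8, -0.0, -1.8]
grip_width: 0.25
grasp_force: 76.8
t 16.85 tcp mm [457.9 -57.7  22.3] yaw_y 3.62 z [ 0.008 -0.001 -1.   ] F [ 0.8 -0.  -1.8] w mm 21.3 g 76.8 j7 [-0.56  0.27]
station -58.8 -61.0
```

```bash
python3 -m crank '[[[2,0.1,0,-0.7,0,0.4,0],[2,0,0,-0.4,0,0,0],[2,0,0,0,0,0,0],[2,0.06,-1,0,0,0,0],[2,0.06,-1,0,0,0,0],[2,0.06,-1,0,0,0,0],[2,0,0,0,0,0,0]]]' 80
python3 - <<'E'
from h import *
o=st(); O=np.array([522.4,-112.7]);a=np.radians(3.5);X=np.array([np.sin(a),-np.cos(a)]);Y=np.array([np.cos(a),np.sin(a)])
r=o['position'][:2]*1000-O;print('station',(r@X).round(1),(r@Y).round(1),'Fst',o['ft_force'][:2]@X,o['ft_force'][:2]@Y)
E
```

```text
clock: 17.73
position: [0.4602, -0.089, 0.0109]
ee_rot: [0.685, 0.728, -0.001, 0.001]
ft_force: [0.2, -0.1, -2.9]
grip_width: 0.252
grasp_force: 76.8
t 17.73 tcp mm [460.2 -89.   10.9] yaw_y 3.5 z [ 0.    -0.002 -1.   ] F [ 0.2 -0.1 -2.9] w mm 21.4 g 76.8 j7 [-0.49  0.36]
station -27.4 -60.6 Fst 0.12388026152116197 0.15807657397960728
```

```bash
python3 -m crank '[[[2,0,0,-0.15,0,0,0],[2,0,0,0,0,0,0],[4,0,0,0,0,0,0],[4,0,0,0,0,0,0],[4,0,0,0,0,0,0],[4,0,0,2,0,0,0],[4,0,0,3,0,0,0],[2,-0.2,3.3,0,0,0,0],[0,-0.2,4,0,0,0,0],[0,-0.2,4,0,0,0,0],[0,-0.2,2,0,0,0,0],[0,0,0,-2,0,0,0],[0,0,0,-2,0,0,0],[0,0,0,0,0,0,0]]]' 80
python3 - <<'E'
from h import *
o=st(); O=np.array([522.4,-112.7]);a=np.radians(3.5);X=np.array([np.sin(a),-np.cos(a)]);Y=np.array([np.cos(a),np.sin(a)])
r=o['position'][:2]*1000-O;print('station',(r@X).round(1),(r@Y).round(1))
p,d,P=cam('side'); cv2.imwrite('pics/s3.png',cv2.resize(p[120:260,230:400,::-1],None,fx=3.3,fy=3.3,interpolation=cv2.INTER_CUBIC))
E
```

```text
clock: 19.48
position: [0.4513, 0.0449, 0.0184]
ee_rot: [0.684, 0.729, -0.002, 0.0]
ft_force: [-0.2, -0.8, -0.4]
grip_width: 0.0
grasp_force: 0.0
t 19.48 tcp mm [451.3  44.9  18.4] yaw_y 3.61 z [-0.002 -0.003 -1.   ] F [-0.2 -0.8 -0.4] w mm 0.0 g 0.0 j7 [-0.72  0.01]
station -161.6 -61.4
```

View pics/s3.png

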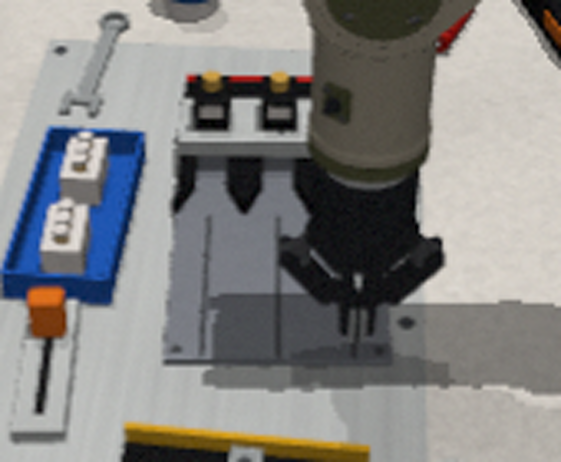

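The fingers are shut behind the rail (355,320 in the crop) and the lane lines are clear. Now I push.

```bash
python3 -m crank '[[[0,0.1,0,-0.6,0,0,0],[0,0.09,-1.5,0,0,0,0],[0,0.09,-1.5,0,0,0,0],[0,0.09,-1.5,0,0,0,0],[0,0.09,-1.5,0,0,0,0],[0,0.09,-1.5,0,0,0,0],[0,0.09,-1.5,0,0,0,0],[0,0.09,-1.5,0,0,0,0],[0,0.09,-1.5,0,0,0,0],[0,0,0,0,0,0,0]]]' 80
cat >> h.py <<'E'
def sta():
    o=st(); O=np.array([522.4,-112.7]);a=np.radians(3.5);X=np.array([np.sin(a),-np.cos(a)]);Y=np.array([np.cos(a),np.sin(a)])
    r=o['position'][:2]*1000-O;print('station',(r@X).round(1),(r@Y).round(1),'Fst',(o['ft_force'][:2]@X).round(1),(o['ft_force'][:2]@Y).round(1))
E
python3 -c "
from h import *
sta()"
```

```text
clock: 20.78
position: [0.4604, -0.0766, 0.0134]
ee_rot: [0.685, 0.728, -0.001, 0.001]
ft_force: [0.2, 0.1, -0.1]
grip_width: -0.001
grasp_force: 0.0
t 20.77 tcp mm [460.4 -76.6  13.4] yaw_y 3.46 z [ 0.    -0.002 -1.   ] F [ 0.2  0.1 -0.1] w mm -0.0 g 0.0 j7 [-0.5   0.32]
station -39.8 -59.7 Fst -0.1 0.2
```

```bash
python3 -m crank '[[[0,0.06,-1,0,0,0,0],[0,0.06,-1,0,0,0,0],[0,0.03,-0.5,0,0,0,0],[0,0,0,0,0,0,0]]]' 80;python3 -c "
from h import *
sta()"; python3 -m crank '[[[0,0.02,-0.4,0,0,0,0],[0,0.01,-0.2,0,0,0,0],[0,0,0,0,0,0,0]]]' 80;python3 -c "
from h import *
sta()
p,d,P=cam('top'); cv2.imwrite('pics/t4.png',cv2.resize(p[150:250,360:450,::-1],None,fx=5,fy=5,interpolation=cv2.INTER_CUBIC))"
```

```text
clock: 21.28
position: [0.462, -0.1004, 0.0133]
ee_rot: [0.685, 0.729, -0.001, 0.001]
ft_force: [-0.6, -0.0, -0.5]
grip_width: 0.001
grasp_force: 0.0
t 21.27 tcp mm [ 462.  -100.4   13.3] yaw_y 3.57 z [-0.    -0.002 -1.   ] F [-0.6 -0.  -0.5] w mm 0.0 g 0.0 j7 [-0.45  0.39]
station -16.0 -59.5 Fst -0.0 -0.6
clock: 21.65
position: [0.4623, -0.1042, 0.0133]
ee_rot: [0.684, 0.729, -0.0, -0.0]
ft_force: [-1.4, 7.5, 2.2]
grip_width: -0.0
grasp_force: 3.6
t 21.65 tcp mm [ 462.3 -104.2   13.3] yaw_y 3.69 z [-0.001  0.001 -1.   ] F [-1.4  7.5  2.2] w mm -0.0 g 3.6 j7 [-0.44  0.4 ]
station -12.2 -59.5 Fst -7.6 -0.9
```

View pics/t4.png

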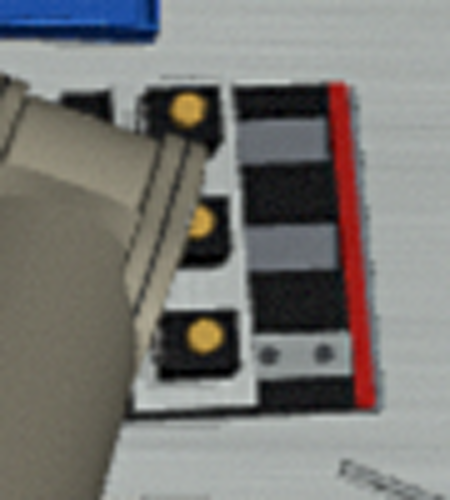

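The near-lane rail is home: it reaches the red stop at (360,355), and the force rose to 7.6 N. Now the second rail.

```bash
python3 -m crank '[[[0,-0.06,1,0,0,0,0],[0,0,0,3,0,0,0],[1,0,0,4,0,0,0],[3,0.8,4.2,0,0,0,-0.9],[4,0.8,4.2,0,0,0,-0.9],[4,0.8,4.2,0,0,0,-0.9],[4,0.9,4.2,0,0,0,-0.9],[4,0.9,4.2,0,0,0,-0.9],[4,0.9,4.2,0,0,0,-0.9],[4,0.9,4.2,0,0,0,-0.9],[4,0.9,4.2,0,0,0,0],[4,0,0,-2.5,0,0,0],[4,0,0,0,0,0,0]]]' 80;python3 -c "
from h import *
sta()"
```

```text
clock: 23.32
position: [0.5293, 0.2398, 0.0567]
ee_rot: [0.723, 0.691, -0.002, 0.0]
ft_force: [0.8, -1.4, -0.2]
grip_width: 0.47
grasp_force: 0.0
t 23.32 tcp mm [529.3 239.8  56.7] yaw_y -2.66 z [-0.003 -0.004 -1.   ] F [ 0.8 -1.4 -0.2] w mm 40.0 g 0.0 j7 [-0.89 -0.38]
station -351.4 28.4 Fst 1.5 0.7
```

```bash
python3 -m crank '[[[4,0.3,0.5,-2,0,0,-0.2],[4,0,0,-1.5,0,0,0],[4,0,0,-1,0,0,0],[4,0,0,-0.2,0,0,0],[4,0,0,0,0,0,0],[3,0,0,0,0,0,0],[2,0,0,0,0,0,0],[2,0,0,0,0,0,0],[2,0,0,0,0,0,0],[2,0,0,0,0,0,0]]]' 80;python3 -c "
from h import *
sta()"
```

```text
clock: 24.58
position: [0.534, 0.2453, 0.0122]
ee_rot: [0.725, 0.689, -0.0, 0.0]
ft_force: [-1.3, -0.2, 6.0]
grip_width: 0.251
grasp_force: 72.9
t 24.57 tcp mm [534.  245.3  12.2] yaw_y -2.91 z [ 0.    -0.001 -1.   ] F [-1.3 -0.2  6. ] w mm 21.4 g 72.9 j7 [-0.87 -0.36]
station -356.6 33.4 Fst 0.2 -1.3
```

```bash
python3 -m crank '[[[2,0,0.02,0.29,-1.65,0.08,0],[2,0,0.02,0.29,-1.65,0.08,0],[2,0,0.02,0.29,-1.65,0.08,0],[2,0,0.03,0.29,-1.65,0.08,0],[2,0,0,0,0,0,0]]]' 80; python3 -c "
from h import *
sta()"; python3 -m crank '[[[2,-0.05,-1,0.2,0,0,0],[2,-0.1,-2,0.23,0,0,0],[2,-0.1,-2,0.23,0,0,0],[2,-0.1,-2,0.23,0,0,0],[2,0,0,0,0,0,0],[2,-0.1,-2,0.5,0,0,0],[2,-0.1,-2,1.2,0,0,0],[2,-0.1,-2,2,0,0,0],[2,0,0,0,0,0,0]]]' 80; python3 -c "
from h import *
sta()
p,d,P=cam('side'); cv2.imwrite('pics/s4.png',cv2.resize(p[120:340,200:420,::-1],None,fx=2.6,fy=2.6,interpolation=cv2.INTER_CUBIC))"
```

```text
clock: 25.2
position: [0.5336, 0.247, 0.0229]
ee_rot: [0.723, 0.688, -0.042, 0.041]
ft_force: [0.7, 1.6, -1.6]
grip_width: 0.252
grasp_force: 72.5
t 25.2 tcp mm [533.6 247.   22.9] yaw_y -2.81 z [-0.006 -0.117 -0.993] F [ 0.7  1.6 -1.6] w mm 21.4 g 72.5 j7 [-0.95 -0.47]
station -358.3 33.1 Fst -1.5 0.8
clock: 26.32
position: [0.5283, 0.1137, 0.0707]
ee_rot: [0.725, 0.687, -0.041, 0.041]
ft_force: [0.5, 0.5, -2.1]
grip_width: 0.247
grasp_force: 72.5
t 26.32 tcp mm [528.3 113.7  70.7] yaw_y -3.09 z [-0.003 -0.115 -0.993] F [ 0.5  0.5 -2.1] w mm 21.0 g 72.5 j7 [-0.84 -0.31]
station -225.7 19.7 Fst -0.5 0.5
```

View pics/s4.png

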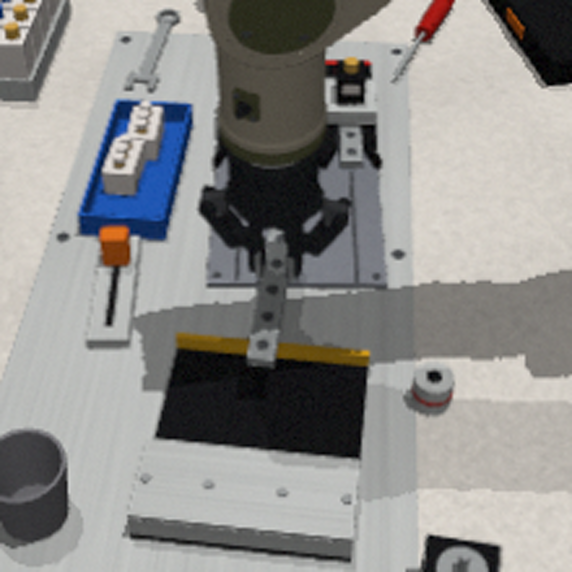

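The second rail is free. One valve at (125,165) in the crop was knocked aside but is still in the tray. I'll carry on.

```bash
python3 -m crank '[[[2,-0.1,-3,0.5,0,0,1],[2,-0.2,-4,0,1.5,-0.1,1.2],[2,-0.2,-4,0,2,-0.1,1.5],[2,-0.2,-4,0,2,0.1,1.5],[2,-0.2,-2.1,0,1,0.2,1.2],[2,0,0,-2,0,0,0],[2,0,0,-2,0,0,0],[2,0,0,-1,0,0,0],[2,0,0,0,0,0,0],[2,0,0,0,0,0,0]]]' 80; python3 -c "
from h import *
sta()"
```

```text
clock: 27.62
position: [0.5187, -0.0548, 0.0244]
ee_rot: [0.685, 0.728, -0.001, 0.001]
ft_force: [0.3, -0.1, -2.5]
grip_width: 0.255
grasp_force: 72.4
t 27.62 tcp mm [518.7 -54.8  24.4] yaw_y 3.51 z [ 0.001 -0.003 -1.   ] F [ 0.3 -0.1 -2.5] w mm 21.6 g 72.4 j7 [-0.49  0.29]
station -58.0 -0.2 Fst 0.1 0.3
```

```bash
python3 -m crank '[[[2,0,0,-0.7,0,0,0],[2,0,0,-0.4,0,0,0],[2,0,0,0,0,0,0],[2,0.06,-1,0,0,0,0],[2,0.06,-1,0,0,0,0],[2,0.06,-1,0,0,0,0],[2,0,0,0,0,0,0]]]' 80; python3 -c "
from h import *
sta()"; python3 -m crank '[[[2,0,0,-0.15,0,0,0],[2,0,0,0,0,0,0],[4,0,0,0,0,0,0],[4,0,0,0,0,0,0],[4,0,0,0,0,0,0],[4,0,0,2,0,0,0],[4,0,0,3,0,0,0],[2,-0.2,3.3,0,0,0,0],[0,-0.2,4,0,0,0,0],[0,-0.2,4,0,0,0,0],[0,-0.2,2,0,0,0,0],[0,0,0,-2,0,0,0],[0,0,0,-2,0,0,0],[0,0,0,0,0,0,0]]]' 80; python3 -c "
from h import *
sta()"
```

```text
clock: 28.5
position: [0.5199, -0.0864, 0.0129]
ee_rot: [0.686, 0.728, -0.001, 0.001]
ft_force: [-0.7, -0.5, -1.6]
grip_width: 0.256
grasp_force: 72.5
t 28.5 tcp mm [519.9 -86.4  12.9] yaw_y 3.38 z [-0.    -0.004 -1.   ] F [-0.7 -0.5 -1.6] w mm 21.7 g 72.5 j7 [-0.42  0.37]
station -26.4 -0.9 Fst 0.5 -0.7
clock: 30.25
position: [0.511, 0.0479, 0.0203]
ee_rot: [0.685, 0.728, -0.002, 0.0]
ft_force: [-0.2, 1.6, 0.5]
grip_width: 0.0
grasp_force: 0.0
t 30.25 tcp mm [511.   47.9  20.3] yaw_y 3.51 z [-0.003 -0.004 -1.   ] F [-0.2  1.6  0.5] w mm 0.0 g 0.0 j7 [-0.65  0.07]
station -161.0 -1.6 Fst -1.6 -0.1
```

```bash
python3 -m crank '[[[0,0.1,0,-0.7,0,0,0],[0,0.09,-1.5,0,0,0,0],[0,0.09,-1.5,0,0,0,0],[0,0.09,-1.5,0,0,0,0],[0,0.09,-1.5,0,0,0,0],[0,0.09,-1.5,0,0,0,0],[0,0.09,-1.5,0,0,0,0],[0,0.09,-1.5,0,0,0,0],[0,0.09,-1.5,0,0,0,0],[0,0.06,-1,0,0,0,0],[0,0.06,-1,0,0,0,0],[0,0.03,-0.5,0,0,0,0],[0,0,0,0,0,0,0]]]' 80; python3 -c "
from h import *
sta()"; python3 -m crank '[[[0,0.02,-0.4,0,0,0,0],[0,0.01,-0.2,0,0,0,0],[0,0,0,0,0,0,0]]]' 80;python3 -c "
from h import *
sta()"
```

```text
clock: 31.88
position: [0.5216, -0.0975, 0.0142]
ee_rot: [0.685, 0.728, -0.001, 0.001]
ft_force: [0.3, 0.1, 0.2]
grip_width: 0.003
grasp_force: 0.0
t 31.88 tcp mm [521.6 -97.5  14.2] yaw_y 3.47 z [-0.    -0.004 -1.   ] F [0.3 0.1 0.2] w mm 0.2 g 0.0 j7 [-0.39  0.39]
station -15.2 0.1 Fst -0.1 0.3
clock: 32.25
position: [0.5218, -0.1006, 0.0141]
ee_rot: [0.684, 0.729, -0.001, -0.0]
ft_force: [-1.5, 7.7, 1.6]
grip_width: -0.002
grasp_force: 4.2
t 32.25 tcp mm [ 521.8 -100.6   14.1] yaw_y 3.61 z [-0.001 -0.    -1.   ] F [-1.5  7.7  1.6] w mm -0.2 g 4.2 j7 [-0.38  0.4 ]
station -12.1 0.2 Fst -7.7 -1.0
```

```bash
python3 -m crank '[[[0,-0.06,1,0,0,0,0],[0,0,0,4,0,0,0],[0,0,0,5,0,0,0],[0,4,2.5,0,0,0,0],[0,4,2.5,0,0,0,0],[0,4,2.5,0,0,0,0],[0,4,2.4,0,0,0,0],[0,1.2,0,0,0,0,0],[0,0,0,0,0,0,0]]]' 40
python3 - <<'E'
from h import *
st();p,d,P=cam('top');W=cloud(d,P)
cv2.imwrite('pics/t5.png',cv2.resize(p[100:260,170:480,::-1],None,fx=2.5,fy=2.5))
hsv=cv2.cvtColor(p,cv2.COLOR_RGB2HSV).astype(int);H,S,V=[hsv[...,i] for i in range(3)]
print(plane_rect((H>3)&(H<20)&(S>140)&box(125,150,260,320),.054,P))
E
```

```text
clock: 33.38
position: [0.6936, 0.0061, 0.1037]
ee_rot: [0.685, 0.728, -0.002, 0.001]
ft_force: [0.6, -1.8, -0.0]
grip_width: 0.001
grasp_force: 0.0
t 33.38 tcp mm [693.6   6.1 103.7] yaw_y 3.51 z [-0.001 -0.004 -1.   ] F [ 0.6 -1.8 -0. ] w mm 0.1 g 0.0 j7 [-0.45  0.2 ]Traceback (most recent call last):
  File "<stdin>", line 5, in <module>
  File "h.py", line 22, in plane_rect
    m=l==1+np.argmax(s[1:,4])
           ~~~~~~~~~^^^^^^^^^
    return _wrapfunc(a, 'argmax', axis=axis, out=out, **kwds)
    return bound(*args, **kwds)
ValueError: attempt to get argmax of an empty sequence
```

View pics/t5.png

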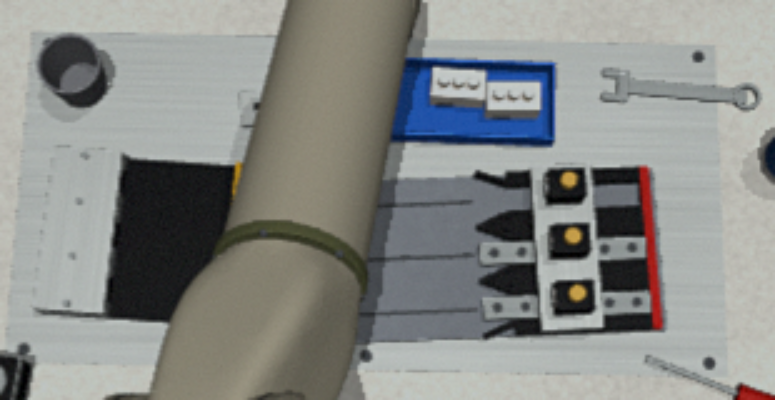

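Both rails are home at (545,250) and (550,305). Both valves are in the tray. I'll lower behind the grip and push the slide towards +y.

```bash
python3 -m crank '[[[0,0,0,-3.5,0,0,0],[0,0,0,-3.2,0,0,0],[0,0,0,0,0,0,0],[0,-0.09,1,0,0,0,0],[0,-0.13,1.5,0,0,0,0],[0,-0.13,1.5,0,0,0,0],[0,-0.13,1.5,0,0,0,0],[0,-0.13,1.5,0,0,0,0],[0,0,0,0,0,0,0]]]' 40; python3 -c "
from h import *
st()"
```

```text
clock: 34.55
position: [0.687, 0.0786, 0.0371]
ee_rot: [0.684, 0.729, -0.001, 0.0]
ft_force: [0.5, 0.3, -0.5]
grip_width: -0.002
grasp_force: 0.0
t 34.55 tcp mm [687.   78.6  37.1] yaw_y 3.65 z [-0.001 -0.002 -1.   ] F [ 0.5  0.3 -0.5] w mm -0.2 g 0.0 j7 [-0.53  0.12]
```

```bash
python3 -m crank '[[[0,-0.09,1,0,0,0,0],[0,-0.09,1,0,0,0,0],[0,-0.09,1,0,0,0,0],[0,0,0,0,0,0,0]]]' 40; python3 -c "
from h import *
st()"; python3 -m crank '[[[0,-0.05,0.5,0,0,0,0],[0,-0.02,0.3,0,0,0,0],[0,0,0,0,0,0,0]]]' 40; python3 -c "
from h import *
st()"
```

```text
clock: 35.05
position: [0.6844, 0.1078, 0.0372]
ee_rot: [0.685, 0.729, -0.001, 0.001]
ft_force: [0.0, 0.2, 0.5]
grip_width: -0.001
grasp_force: 0.0
t 35.05 tcp mm [684.4 107.8  37.2] yaw_y 3.59 z [-0.    -0.002 -1.   ] F [0.  0.2 0.5] w mm -0.1 g 0.0 j7 [-0.57  0.07]
clock: 35.42
position: [0.6842, 0.1107, 0.0375]
ee_rot: [0.686, 0.727, -0.002, 0.002]
ft_force: [0.3, -7.8, 0.4]
grip_width: -0.002
grasp_force: 4.1
t 35.42 tcp mm [684.2 110.7  37.5] yaw_y 3.35 z [ 0.    -0.007 -1.   ] F [ 0.3 -7.8  0.4] w mm -0.2 g 4.1 j7 [-0.58  0.06]
```

The slide hit its end stop, shown by a 7.8 N reaction. I'll back off and check.

```bash
python3 -m crank '[[[0,0.1,-1.5,0,0,0,0],[0,0,0,5,0,0,0],[0,0,0,5,0,0,0],[0,0,0,5,0,0,0],[0,-5,0,0,0,0,0],[0,-5,0,0,0,0,0],[0,-5,0,0,0,0,0],[0,-5,0,0,0,0,0],[0,0,0,0,0,0,0],[0,0,0,0,0,0,0]]]' 40
python3 - <<'E'
from h import *
st();p,d,P=cam('top')
cv2.imwrite('pics/t6.png',cv2.resize(p[100:260,170:480,::-1],None,fx=2.5,fy=2.5))
hsv=cv2.cvtColor(p,cv2.COLOR_RGB2HSV).astype(int);H,S,V=[hsv[...,i] for i in range(3)]
try: print(plane_rect((H>3)&(H<20)&(S>140)&box(120,155,240,320),.054,P))
except Exception as e: print(e)
E
```

```text
clock: 36.67
position: [0.4856, 0.0991, 0.1879]
ee_rot: [0.685, 0.728, -0.0, 0.001]
ft_force: [-0.1, 0.4, -0.3]
grip_width: 0.0
grasp_force: 0.0
t 36.67 tcp mm [485.6  99.1 187.9] yaw_y 3.49 z [ 0.001 -0.002 -1.   ] F [-0.1  0.4 -0.3] w mm 0.0 g 0.0 j7 [-0.86 -0.19]
attempt to get argmax of an empty sequence
```

View pics/t6.png

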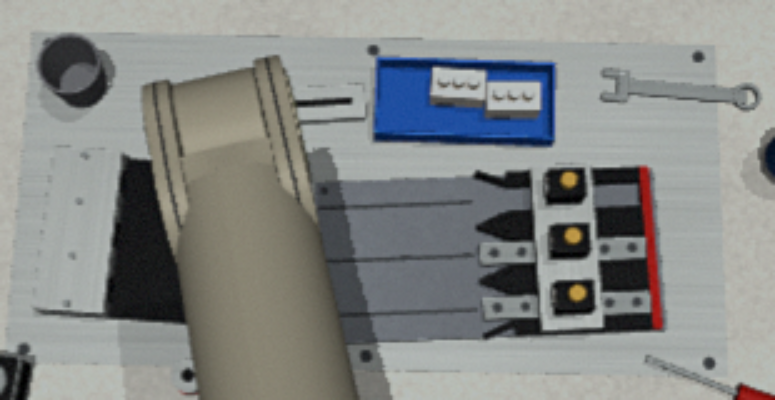

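Rails, valves and tray look right, but the arm hides the slide. I'll measure it with the side camera and check the valve heights with the top.

Run:
```python
from h import *
p,d,P=cam('side');W=cloud(d,P)
hsv=cv2.cvtColor(p,cv2.COLOR_RGB2HSV).astype(int);H,S,V=[hsv[...,i] for i in range(3)]
m=(H>3)&(H<20)&(S>140)&(W[...,2]>.02)&(W[...,2]<.08)&box(180,270,200,280)
print('slide',m.sum(),(np.median(W[m],0)*1000).round(1),(np.nanmax(W[m],0)*1000).round(), 'was'); z=np.load('side0.npz');W0=z['W']
hs=cv2.cvtColor(z['p'],cv2.COLOR_RGB2HSV).astype(int);m0=(hs[...,0]>3)&(hs[...,0]<20)&(hs[...,1]>140)&(W0[...,2]>.02)&(W0[...,2]<.08)&box(180,270,200,280)
print((np.median(W0[m0],0)*1000).round(1))
p,d,P=cam('top');W=cloud(d,P);b=box(115,165,325,400)&(p.min(2)>150)&(W[...,2]>.02)
q=W[b]*1000;print('valves z',np.percentile(q[:,2],[5,50,95]).round(1),'x',np.percentile(q[:,0],[2,98]).round(1),'y',np.percentile(q[:,1],[2,98]).round(1))
```

```text
slide 157 [685.2 141.3  45.4] [700. 146.  57.] was
[691.9  63.2  44.1]
valves z [32.2 37.6 51. ] x [682.2 726.1] y [-174.8  -59.3]
```

```bash
python3 -c "
from h import *
print(job.hand_in())"
```

```text
the job is handed in; nothing more can be done
None
```

I handed the job in at about 37 s of the 210 s, but the hand-in call returned no verdict. Both valve blocks are in the tray, both rails are home against the stop in separate lanes, and the slide was pushed until it hit its end stop (it moved about 79 mm).

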